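# Slide a freshly lacquered enclosure into the UV curing lane and start the cure

### The arm

A 6-joint arm with a two-finger parallel gripper is mounted at the origin on a cart in front of the work surface, level with it; the furniture and walls round the work are solid. World frame = base frame: x ahead of the robot, y to its left, z up, the work surface at z = 0. Lengths are in m, angles in rad, forces in N, time in s.
With the tool pointing down it reaches from about 0.225 to 0.875 m from the base axis. Payload 3.4 kg.
Tool frame: the origin (TCP) lies on the centre line of the jaws, within the pads' length; the fingertips stand 22 mm ahead of it and the grasp point (between the pads) lies 3 mm ahead of it; z points along the fingers, y is the line along which they close (so a half turn about z gives the same grasp; the last joint's range is limited). The gripper opens to 85 mm and grips with 20 to 120 N. Pads are 22 mm wide; open, the fingers measure 114 mm over their backs; the gripper's body (76 mm by 85 mm) begins 54 mm behind the grasp point. The pads swing forward as they close: fully open they stand 13 mm farther back than shut.
Start: joints at [-1.442, 0.276, 1.505, -0, 1.361, -0.121], TCP at [0.142, -0.557, 0.253] pointing down, gripper open.
Joint ranges: [-2.89, 2.89], [-0.75, 2.08], [0.22, 2.7], [-1.18, 4.32], [0.11, 2.71], [-2.7, 2.7]. Speed limits (rad/s): [2.57, 2.57, 3.14, 3.14, 3.14, 3.14].

### API

Orientations are given as a unit quaternion [w, x, y, z].
In Python, from rig import manip, cams, sign_off gives the robot as it stands (manip), with the cameras (cams) and the job as plain functions.
- The arm moves only by the tool steer_hand, called after "Request:" in YAML: its name, and indented under it one key for each argument. Schema: {"type":"object","properties":{"deltas":{"type":"array","items":{"type":"array","items":{"type":"number"},"minItems":4,"maxItems":4},"minItems":1,"maxItems":5},"finger_gap":{"type":"number"},"clamp_n":{"type":"number"},"only":{"type":"string"},"quiet":{"type":"boolean"},"lines":{"type":"string"}},"required":["deltas"],"additionalProperties":false}. deltas is a list of rows, 1 to 5 of them, each of 4 numbers: dx, dy, dz in m, then a turn about the tool's z in rad; each row shifts and turns the commanded pose from where the row before left it, along the tool's axes as they then stand; what a row does not reach is not made up. A row lasts 1/12 s, in which the tool goes at most 0.0417 m and 0.125 rad, less where a joint would pass 70% of its speed; a pose out of reach is approached as far as the arm can. finger_gap is the finger opening in m, set as the call begins (left out keeps the last). The fingers move at their own pace and stop on an object; clamp_n is the grip in N (left out, the last holds). Time passes only in rows, so rows that do not move let the fingers close. The tool returns the time, the measured TCP pose, the force, the opening and the grip force at its end. only (a regular expression) keeps the lines of the reply that match it, lines (a string "A,B") keeps lines A to B, and quiet returns only ok. Input that does not fit is refused with a message, and nothing moves.
- manip.get_state(): the state, without advancing time (a new reading comes with each control period).
- cams.get_image(name): name is "scene" or "side" or "wrist"; returns a dict with "img" (480x640x3 uint8, red, green, blue), "camera_matrix" (3x3 intrinsics, pixels), "T" (4x4, takes a point from camera to world coordinates); the wrist camera has in their place "hand_eye" (4x4, takes a point from camera to tool coordinates, whose origin is the TCP and whose axes are the flange's). Camera axes: x right, y down, z forward; pixel columns grow to the right and rows downward; lengths in m; the calibration is good to about 2 mm. A picture is of the moment at which its call begins: read the wrist's pose just before it. There is no depth.
- sign_off(): hands the job in; it is judged then, once.
The state is a dict: "clock": time; "qpos": joint angles; "qd": joint speeds; "effort": joint torques, N m; "position": TCP position; "ee_rot": TCP orientation; "contact_force": force on the tool from outside, world axes, zero at the start; "moment": the same for the moment, N m; "width": finger opening in m; "gripper_force": force on a finger pad.
Only numpy, scipy, OpenCV 4.12 (cv2) and the standard library are available. Lean on these libraries where they do the work, as an engineer would, in place of code of your own. Each camera call takes 0.05 s, during which the arm holds its last target. There are 200 camera calls.

### The job

The blue sleeve of this instrument enclosure has just been lacquered and is still tacky: using only the fingertips on its bare aluminium end panel, push the enclosure along the grey base plate and down the lane between the two UV lamp bars until it is fully home against the stop at the end. Do not lift it, let nothing touch the blue sleeve and touch neither lamp bar. Then press the green start button right down, let it go, and leave everything else on the bench where it is.

Things in the scene. Friction and masses are not known exactly. Their poses are not given: they have to be found in the camera images.
- station: UV curing station, fixed: grey base plate 400 x 160 mm, its top 8 mm above the bench, with two lamp bars and a grey end block on its far part. Origin: centre of the plate's underside; x = push direction along the lane's middle, y = left seen along x. Plate: x -200 to +200, y -80 to +80 mm. End block: x +150 to +200, y -62 to +62 mm, top 58 mm above the bench.
- lane_mouth (a point): Middle of the lane's open mouth on the plate's top, at station x +35, y 0, z 8 mm. From here the lane between the lamp bars runs along station +x, 76 mm wide (y -38 to +38 mm). Two thin black lines on the plate prolong its sides towards the open end.
- lane_stop (a point): Middle of the lane's end, level with the faces of the two black rubber buffers (15 mm dia, at station y -20 and +20 mm), at station x +140, y 0 mm, 20 mm above the plate.
- lamp_left: Left lamp bar, aluminium with a violet window facing the lane and black end caps: station x +35 to +150 mm, y +38 to +62 mm, 42 mm high above the plate (top 50 mm above the bench). Origin: middle of its foot; axes as the station's. Fixed to the station.
- lamp_right: Right lamp bar, the mirror image: station x +35 to +150 mm, y -62 to -38 mm, 42 mm high above the plate.
- enclosure: Instrument enclosure 110 (x) x 60 x 46 mm, 0.3 to 0.6 kg, loose, on four feet on the plate, front (+x) towards the lane. Origin: centre of its underside; x to its front. Its ends are bare flat aluminium panels at x -55 (rear: push here) and +55 mm, 56 mm wide, 4 to 44 mm above its underside. Home, its origin is at station x +85 mm and its rear panel 5 mm outside the lane mouth.
- sleeve: The blue lacquered sleeve of the enclosure (top and both sides), tacky: x -52 to +52 mm, y -30 to +30 mm, underside 4 mm and top 46 mm above the enclosure's underside, so each bare end panel stands 3 mm proud of it. Carried by the enclosure, same origin and axes.
- rear_panel (a point): Centre of the enclosure's bare rear end panel, 24 mm above its underside. The feet (at enclosure x -35 and +35, y -20 and +20 mm) slide on the plate with a friction of 0.5 to 0.7, so it stops when the push stops; two fingertips abreast, flat on this panel, can turn and steer it as they push.
- seat_plunger (a joint): Red spring plunger (9 mm dia) of the seat switch between the two buffers, in m: 0 = out, its tip 8 mm in front of the buffers; about 0.008 when the enclosure rests on the buffers; stop at 0.009. Its push of about 0.5 N is too weak to slide the enclosure back.
- start_button (a joint): Green start button on top of the end block, in m: 0 = up, 0.006 = right down (about 5 N); it springs back. Pressed = more than 0.0045.
- start_button_top (a point): Centre of the green button's top (26 mm dia, in a black collar of 42 mm dia), at station x +175, y +30 mm, 80 mm above the bench; it moves down with the button.
- cured_unit: Bystander: an identical enclosure with a white sleeve, already cured, loose. Origin: centre of its underside.
- lacquer_bottle: Bystander: white dosing bottle, 62 mm dia x 179 mm. Origin: centre of its underside.
- black_tape: Bystander: roll of black tape, 45 mm dia x 14 mm. Origin: centre of its underside.
- flux_tin: Bystander: round tin with a screw lid, 55 mm dia x 21 mm. Origin: centre of its underside.
- green_marker: Bystander: green marker pen, 88 mm long, 12 mm thick. Origin: centre of its underside.
- small_screwdriver: Bystander: small screwdriver with a black handle, 125 mm long. Origin: centre of its underside.

How it is judged:
On the way, in this order (a step that is already met when the one before it is completed fails the run):
1. the enclosure is home against the buffers, the seat plunger pushed in (value of joint seat_plunger above 0.0055 m and x of enclosure in the frame of station above 0.0825 m), for 0.2 s.
2. the start button is pressed right down while the enclosure is home (all of step 1 and value of joint start_button above 0.0045 m), for 0.05 s.
At the end, for the whole second after the job is handed in: The enclosure stands at rest on the plate in the lane, its front within 2.5 mm of the buffers and the seat plunger pushed in more than 5.5 mm, within 9 mm of the lane's middle and 0.1 rad of its direction; the start button has been pressed (more than 4.5 mm) and has sprung back (all of step 1 and y of enclosure in the frame of station between -0.009 and 0.009 m and angle between the x axis of enclosure and the x axis of station, either way round below 0.1 rad and angle between enclosure's own z axis and vertical below 0.05 rad and z of enclosure in the frame of station below 0.011 m and linear speed of enclosure below 0.01 m/s and value of joint start_button below 0.001 m); the robot touches nothing.
It fails at once if something touched the tacky blue sleeve (contact force between sleeve and anything else above 0.2 N).
It fails at once if a lamp bar was touched (contact force between any of lamp_left, lamp_right and anything else above 0.2 N).
It fails at once if the enclosure was lifted or tipped (z of enclosure in the frame of station above 0.014 m or angle between enclosure's own z axis and vertical above 0.12 rad).
It fails at once if the start button was pressed before the enclosure was home (value of joint start_button above 0.003 m and value of joint seat_plunger below 0.0055 m).
It fails at once if another thing on the bench was moved more than 15 mm (distance of any of cured_unit, lacquer_bottle, black_tape, flux_tin, green_marker, small_screwdriver from where it was at the start of the episode above 0.015 m).
It also fails if it takes over 64 s, if anything falls off the work surface, if the arm or the gripper's body presses on something with over 40 N, if the wrist force passes 120 N, or if a joint passes its speed limit or range.

## Working session

There is one attempt and no reset: what is moved stays moved. The work goes in short steps, Python scripts to look and compute and a tool call to move; the robot and the scene stay as the last step left them, time stands still between calls to the robot, and variables do not carry over. Pictures are saved under pics/ and viewed, at most 12 in all, crops included, and the job is handed in when it is done.

```bash
ls; mkdir -p pics; python3 - <<'E'
from rig import manip, cams, sign_off
import cv2,numpy as np
s=manip.get_state(); print(s)
for n in ["scene","side"]:
    d=cams.get_image(n); cv2.imwrite(f"pics/{n}0.png",d["img"][:,:,::-1]); print(n,d["camera_matrix"].tolist(),np.round(d["T"],4).tolist())
    np.savez(f"{n}0.npz",img=d["img"],K=d["camera_matrix"],T=d["T"])
E
```

```text
pics
rig.py
{'clock': 0.0, 'qpos': array([-1.44198155e+00,  2.76593809e-01,  1.50614555e+00,  2.79179055e-05,
        1.36069789e+00, -1.20986352e-01]), 'qd': array([ 9.66971335e-04,  6.37819548e-05,  5.78453771e-04, -2.31696584e-03,
       -4.62019129e-04, -9.12452842e-04]), 'effort': array([ 6.70799891e-04, -4.16772652e+01, -2.45805860e+01, -1.52180546e-04,
        1.09748379e-02, -1.13652942e-05]), 'position': array([ 0.1420942 , -0.55665751,  0.25243541]), 'ee_rot': array([-9.22343729e-04,  9.92210001e-01,  1.24573120e-01,  1.00391454e-05]), 'contact_force': array([ 0.1084227 , -0.12879786,  0.82789216]), 'moment': array([-0.00984994, -0.00203564, -0.03880113]), 'gripper_force': 0.0, 'width': 0.08562811901669823}
scene [[584.0169733166902, 0.0, 322.2466824264102], [0.0, 584.0169733166902, 239.02199877024793], [0.0, 0.0, 1.0]] [[-0.8334, -0.2667, 0.4841, -0.0211], [-0.5526, 0.3873, -0.738, 0.9457], [0.0093, -0.8825, -0.4702, 0.5979], [0.0, 0.0, 0.0, 1.0]]
side [[566.3676490468949, 0.0, 322.8104040579936], [0.0, 566.3676490468949, 239.99084398801963], [0.0, 0.0, 1.0]] [[0.9996, 0.0217, -0.0179, 0.5497], [0.0277, -0.6497, 0.7597, -0.7605], [0.0049, -0.7599, -0.6501, 0.831], [0.0, 0.0, 0.0, 1.0]]
```

View pics/scene0.png

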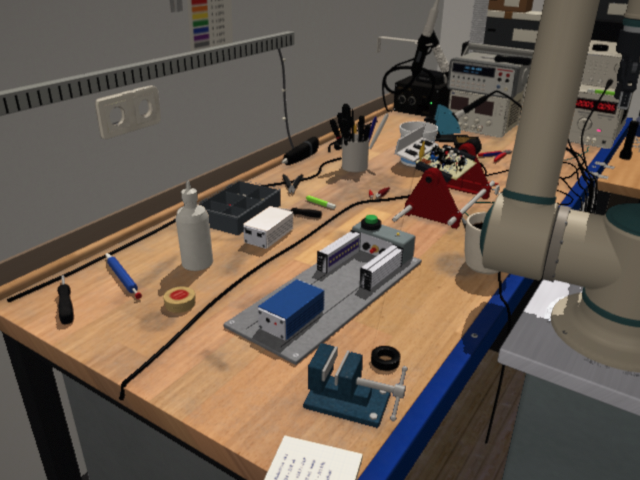

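View pics/side0.png

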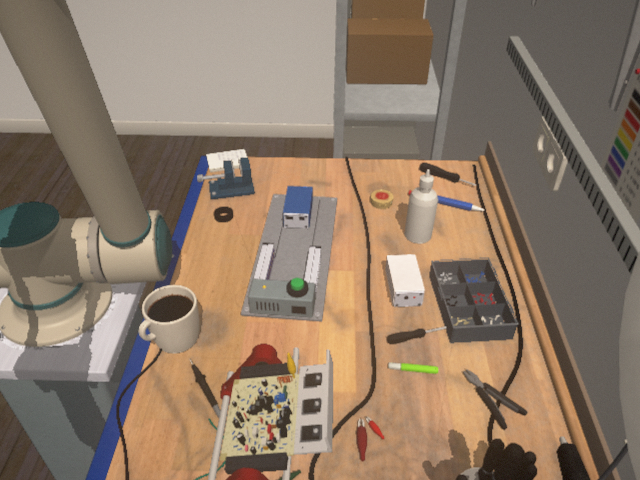

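The side view shows the station with its open end away from that camera. The blue box is at about (298,207) and the green button at about (297,285). The push direction is roughly world −y. Next I take enlarged crops to get the corners.

```bash
python3 - <<'E'
import cv2,numpy as np
s=np.load("side0.npz")["img"][180:330,200:400]; c=np.load("scene0.npz")["img"][205:365,215:428]
cv2.imwrite("pics/side_c.png",cv2.resize(s,None,fx=4,fy=4,interpolation=cv2.INTER_CUBIC)[:,:,::-1])
cv2.imwrite("pics/scene_c.png",cv2.resize(c,None,fx=3.75,fy=3.75,interpolation=cv2.INTER_CUBIC)[:600,:800,::-1])
E
```

```text
(no output)
```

View pics/side_c.png

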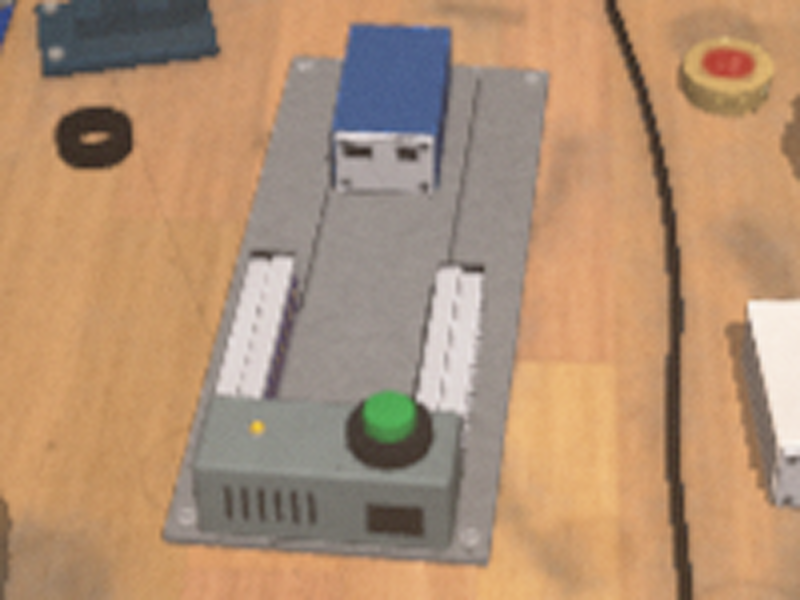

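View pics/scene_c.png

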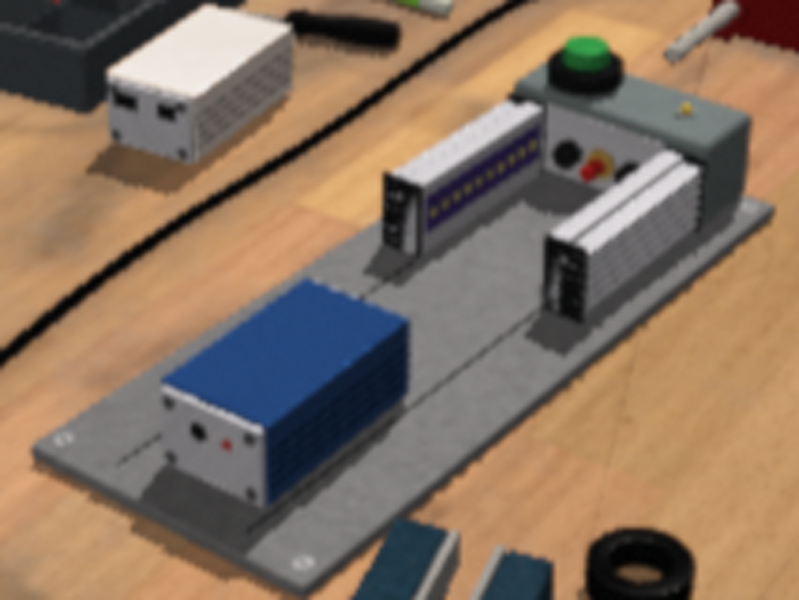

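Both views give four sleeve top corners, the plate corners and the button. I triangulate these next.

```bash
cat > h.py <<'E'
import numpy as np, cv2
def load(n): d=np.load(n+"0.npz"); return d["img"],d["K"],d["T"]
def ray(K,T,p):
    v=T[:3,:3]@np.linalg.inv(K)@np.array([p[0],p[1],1.]); return T[:3,3],v/np.linalg.norm(v)
def plane(K,T,p,z): o,v=ray(K,T,p); return o+v*(z-o[2])/v[2]
def tri(rs):
    A=sum(np.eye(3)-np.outer(v,v) for o,v in rs); b=sum((np.eye(3)-np.outer(v,v))@o for o,v in rs)
    x=np.linalg.solve(A,b); return x,max(np.linalg.norm((np.eye(3)-np.outer(v,v))@(x-o)) for o,v in rs)
def fit2(L,W): # rigid 2D: W=R L+t
    L=np.array(L);W=np.array(W);l=L-L.mean(0);w=W-W.mean(0)
    a=np.arctan2((l[:,0]*w[:,1]-l[:,1]*w[:,0]).sum(),(l*w).sum()); R=np.array([[np.cos(a),-np.sin(a)],[np.sin(a),np.cos(a)]])
    t=W.mean(0)-R@L.mean(0); return a,R,t,(L@R.T+t-W)
E
python3 - <<'E'
from h import *
_,K1,T1=load("side");_,K2,T2=load("scene")
S=lambda u,v:(200+(u+.5)/4-.5,180+(v+.5)/4-.5); C=lambda u,v:(215+(u+.5)/3.75-.5,205+(v+.5)/3.75-.5)
pts={"B-200+80":((548,72),(35,447)),"A-200-80":((290,57),(305,585)),"D200-80":((165,535),(772,207)),
"rl":((451,29),(163,380)),"rr":((350,25),(268,428)),"fr":((334,132),(410,320)),"fl":((441,137),(310,280)),"btn":((390,400),(587,46))}
P={}
for k,(a,b) in pts.items():
    x,e=tri([ray(K1,T1,S(*a)),ray(K2,T2,C(*b))]);P[k]=x;print(k,x.round(4),round(e,4))
    z={"B":.008,"A":.008,"D":.008,"b":.08}.get(k[0],.054); print("   planes",z,plane(K1,T1,S(*a),z)[:2].round(4),plane(K2,T2,C(*b),z)[:2].round(4))
c=plane(K1,T1,S(490,553),.008); print("C",c)
L=[(-.2,.08),(-.2,-.08),(.2,-.08),(.2,.08),(.175,.03)]
a,R,t,r=fit2(L,[P["B-200+80"][:2],P["A-200-80"][:2],P["D200-80"][:2],c[:2],P["btn"][:2]]);print("station",a,t,r.round(4).tolist())
e,Re,te,r=fit2([(-.052,.03),(-.052,-.03),(.052,-.03),(.052,.03)],[P[k][:2] for k in("rl","rr","fr","fl")]);print("enc",e,te,r.round(4).tolist(),"in station",R.T@(te-t),e-a)
E
```

```text
B-200+80 [0.5566 0.3649 0.006 ] 0.0001
   planes 0.008 [0.5564 0.362 ] [0.5547 0.3669]
A-200-80 [0.3981 0.3746 0.007 ] 0.0014
   planes 0.008 [0.3971 0.3721] [0.399  0.3756]
D200-80 [ 0.3742 -0.0211  0.0062] 0.0003
   planes 0.008 [ 0.3743 -0.0229] [ 0.3733 -0.0182]
rl [0.4982 0.3426 0.0524] 0.0001
   planes 0.054 [0.4982 0.3403] [0.4968 0.3444]
rr [0.4386 0.3453 0.0524] 0.0008
   planes 0.054 [0.4381 0.3423] [0.4382 0.347 ]
fr [0.4366 0.2413 0.0518] 0.0002
   planes 0.054 [0.437  0.2386] [0.4346 0.2441]
fl [0.4958 0.2385 0.0514] 0.0012
   planes 0.054 [0.497  0.2361] [0.4919 0.242 ]
btn [ 0.483  -0.0012  0.0812] 0.001
   planes 0.08 [0.4838 0.0006] [ 0.483  -0.0033]
C [ 0.53212267 -0.02939805  0.008     ]
station -1.632180302762566 [0.46497007 0.17284771] [[0.0005, 0.0027], [-0.0008, 0.0028], [-0.0014, -0.0007], [0.0004, -0.0023], [0.0012, -0.0025]]
enc -1.5981051609586447 [0.46729492 0.29191618] [[0.0005, 0.0005], [0.0002, -0.0006], [-0.0007, -0.0006], [0.0, 0.0006]] in station [-0.11898683 -0.00498383] 0.03407514180392135
```

Heights come out as expected: plate 6–7 mm, sleeve top 52 mm, button 81 mm. The station is at (0.465, 0.173) with yaw −1.632. The enclosure is at station x −119, y −5 mm, yaw +0.034. I turn the tool first and raise it a little, then travel.

Request:
steer_hand:
  deltas:
    - [0,0,-0.03,-0.125]
    - [0,0,0,-0.125]
    - [0,0,0,-0.125]
    - [0,0,0,-0.125]
    - [0,0,0,-0.125]
  finger_gap: 0.015
  clamp_n: 20

```text
clock: 0.52
position: [0.1421, -0.557, 0.283]
ee_rot: [-0.0, 0.905, 0.426, 0.0]
contact_force: [-0.1, -0.6, -0.4]
width: 0.0257
gripper_force: 0.0
```

Request:
steer_hand:
  deltas:
    - [0,0,0,-0.125]
    - [0,0,0,-0.125]
    - [0,0,0,-0.125]
    - [0,0,0,-0.125]
    - [0,0,0,-0.125]

```text
clock: 0.93
position: [0.1421, -0.5569, 0.2828]
ee_rot: [-0.0, 0.73, 0.684, 0.0]
contact_force: [-0.5, 0.0, 0.1]
width: 0.0147
gripper_force: 0.0
```

Request:
steer_hand:
  deltas:
    - [0,0.03,0,-0.043]
    - [0,0.04,0,0]
    - [0,0.04,0,0]
    - [0,0.04,0,0]
    - [0,0.04,0,0]

```text
clock: 1.35
position: [0.3335, -0.5634, 0.2828]
ee_rot: [-0.0, 0.717, 0.697, 0.0]
contact_force: [0.0, -0.2, -0.2]
width: 0.015
gripper_force: 0.0
```

Request:
steer_hand:
  deltas:
    - [0.04,0.01,0,0]
    - [0.04,0.01,0,0]
    - [0.04,0.01,0,0]
    - [0.04,0.01,0,0]
    - [0.04,0.01,0,0]

```text
clock: 1.77
position: [0.3877, -0.3632, 0.2825]
ee_rot: [-0.001, 0.717, 0.697, 0.0]
contact_force: [1.2, -0.1, -0.1]
width: 0.015
gripper_force: 0.0
```

Request:
steer_hand:
  deltas:
    - [0.04,0.01,0,0]
    - [0.04,0.01,0,0]
    - [0.04,0.01,0,0]
    - [0.04,0.01,0,0]
    - [0.04,0.01,0,0]

```text
clock: 2.18
position: [0.443, -0.1647, 0.2831]
ee_rot: [-0.0, 0.717, 0.697, -0.0]
contact_force: [0.9, -0.1, -0.2]
width: 0.0151
gripper_force: 0.0
```

Request:
steer_hand:
  deltas:
    - [0.04,0,0,0]
    - [0.04,0,0,0]
    - [0.04,0,0,0]
    - [0.04,0,0,0]
    - [0.04,0,0,0]

```text
clock: 2.6
position: [0.4481, 0.0351, 0.2831]
ee_rot: [-0.0, 0.717, 0.697, -0.0]
contact_force: [0.4, -0.1, 0.3]
width: 0.0153
gripper_force: 0.0
```

Request:
steer_hand:
  deltas:
    - [0.04,0,0,0]
    - [0.04,0,0,0]
    - [0.04,0,0,0]
    - [0.04,0,0,0]
    - [0.04,0,0,0]

```text
clock: 3.02
position: [0.4537, 0.2351, 0.283]
ee_rot: [0.0, 0.717, 0.697, -0.0]
contact_force: [1.1, -1.0, -0.3]
width: 0.0149
gripper_force: 0.0
```

Request:
steer_hand:
  deltas:
    - [0,0,0,0]

```text
clock: 3.1
position: [0.4539, 0.2398, 0.2827]
ee_rot: [-0.002, 0.715, 0.699, 0.002]
contact_force: [-0.4, -0.8, -0.3]
width: 0.0146
gripper_force: 0.0
```

```bash
python3 - <<'E'
from rig import manip, cams, sign_off
import cv2,numpy as np
s=manip.get_state(); d=cams.get_image("wrist"); print(s["position"],s["ee_rot"],d["camera_matrix"].tolist(),d["hand_eye"].round(4).tolist())
cv2.imwrite("pics/w1.png",d["img"][:,:,::-1]); np.savez("w1.npz",img=d["img"],K=d["camera_matrix"],H=d["hand_eye"],p=s["position"],q=s["ee_rot"])
E
```

```text
[0.45388734 0.23980451 0.28269099] [-0.0019391   0.71469003  0.69943695  0.00153535] [[368.5422654610131, 0.0, 311.5070800312712], [0.0, 368.5422654610131, 240.7061344723195], [0.0, 0.0, 1.0]] [[-0.0006, -0.962, -0.273, 0.0698], [1.0, -0.0007, 0.0005, 0.0007], [-0.0006, -0.273, 0.962, -0.1196], [0.0, 0.0, 0.0, 1.0]]
```

View pics/w1.png

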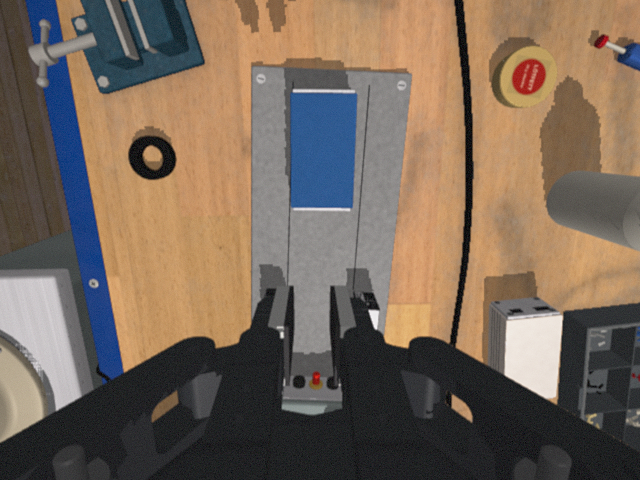

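The wrist view shows the blue sleeve at (290–356, 90–210), the two lane lines, and the plate's rear corners at (253,66) and (411,72). I measure these by mask.

```bash
cat > w.py <<'E'
from h import *
from scipy.spatial.transform import Rotation as Ro
def wT(d):
    T=np.eye(4);q=d["q"];T[:3,:3]=Ro.from_quat([q[1],q[2],q[3],q[0]]).as_matrix();T[:3,3]=d["p"];return T@d["H"]
def blue(img):
    h=cv2.cvtColor(img,cv2.COLOR_RGB2HSV);m=cv2.inRange(h,(100,120,50),(125,255,255))
    return m
def encl(d,z=.054):
    K=d["K"];T=wT(d);m=blue(d["img"]);m[:, :230]=0;m[:,430:]=0
    n,l,st,_=cv2.connectedComponentsWithStats(m);i=1+np.argmax(st[1:,4]);c,_=cv2.findContours((l==i).astype(np.uint8),0,1)
    W=np.float32([plane(K,T,p[0],z)[:2]*1000 for p in c[0]]);return cv2.minAreaRect(W)
E
python3 - <<'E'
from w import *
d=np.load("w1.npz");K=d["K"];T=wT(d)
(c,s,a)=encl(d);print("enc",c,s,a)
g=cv2.cvtColor(d["img"],cv2.COLOR_RGB2GRAY).astype(int)
L=[];R=[]
for v in range(215,258,3):
    row=g[v]; l=275+row[275:305].argmin(); r=345+row[345:372].argmin()
    L.append(plane(K,T,(l,v),.008)[:2]);R.append(plane(K,T,(r,v),.008)[:2])
for A in(L,R):
    A=np.array(A);p=np.polyfit(A[:,1],A[:,0],1);print("line slope dx/dy",p,(np.polyval(p,A[:,1])-A[:,0]).std(), A[[0,-1]].round(4).tolist())
print("corners",[plane(K,T,p,.008).round(4).tolist() for p in((253,66),(411,72))])
E
```

```text
enc (465.7303771972656, 296.3418273925781) (101.41639709472656, 59.18242645263672) 87.83348846435547
line slope dx/dy [0.07117778 0.4137818 ] 0.0002766423288406923 [[0.4299, 0.2288], [0.4269, 0.1807]]
line slope dx/dy [0.07208514 0.48945153] 0.00031586610401399315 [[0.5062, 0.2271], [0.5023, 0.179]]
corners [[0.4003, 0.3784, 0.008], [0.5556, 0.3695, 0.008]]
```

Request:
steer_hand:
  deltas:
    - [0.04,0.0095,0,0]
    - [0.04,0,0,0]
    - [0.04,0,0,0]
    - [0.035,0,0,0]
    - [0,0,0,0]

```text
clock: 3.57
position: [0.4685, 0.3924, 0.2821]
ee_rot: [-0.001, 0.716, 0.698, 0.001]
contact_force: [0.9, -1.1, -0.5]
width: 0.0148
gripper_force: 0.0
```

Request:
steer_hand:
  deltas:
    - [0,0,0.04,0]
    - [0,0,0.04,0]
    - [0,0,0.04,0]
    - [0,0,0.03,0]
    - [0,0,0,0]

```text
clock: 3.98
position: [0.4643, 0.3832, 0.1264]
ee_rot: [-0.001, 0.717, 0.697, -0.008]
contact_force: [-0.2, -0.8, -0.2]
width: 0.0152
gripper_force: 0.0
```

Request:
steer_hand:
  deltas:
    - [0,0,0.03,0]
    - [0,0,0.03,0]
    - [0,0,0.02,0]
    - [0,0,0.013,0]
    - [0,0,0,0]

```text
clock: 4.4
position: [0.4678, 0.3859, 0.0391]
ee_rot: [-0.0, 0.717, 0.697, -0.002]
contact_force: [-0.3, -0.9, 0.2]
width: 0.0145
gripper_force: 0.0
```

```bash
python3 - <<'E'
from rig import manip, cams, sign_off
import cv2,numpy as np
s=manip.get_state(); d=cams.get_image("scene")["img"];e=cams.get_image("side")["img"]
a=cv2.resize(d[230:380,215:348],(532,600));b=cv2.resize(e[170:320,255:322],(268,600))
cv2.imwrite("pics/a2.png",np.hstack([a,b])[:,:,::-1]); print(s["position"],s["ee_rot"],s["contact_force"])
E
```

```text
[0.46780238 0.38594901 0.03905029] [-1.22030503e-04  7.17258672e-01  6.96803906e-01 -2.07358823e-03] [-0.30543748 -0.85446687  0.17734002]
```

View pics/a2.png

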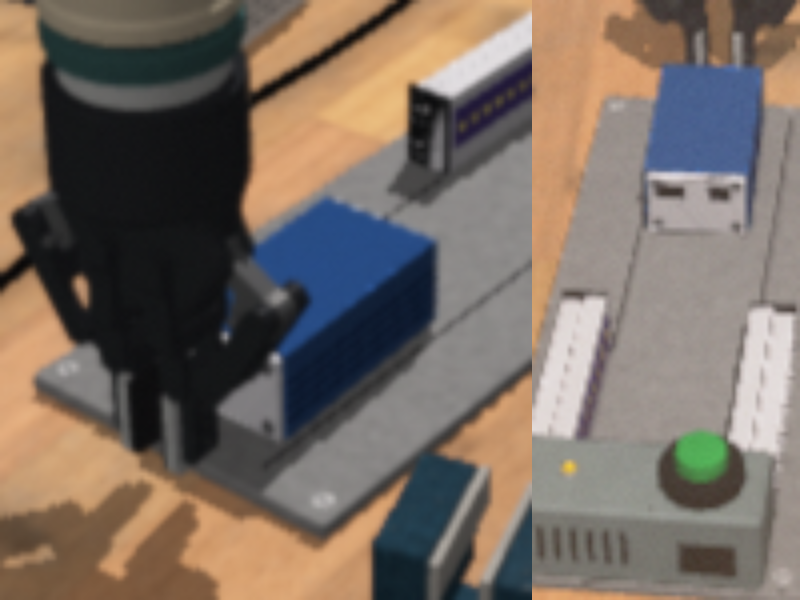

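The fingertips stand behind the rear panel, centred and clear of the sleeve. I approach and make contact gently.

Request:
steer_hand:
  deltas:
    - [0,0,0,0]
    - [0,0,0,0]
    - [-0.008,0,0,0]
    - [-0.008,0,0,0]
    - [0,0,0,0]

```text
clock: 4.92
position: [0.4673, 0.3699, 0.0407]
ee_rot: [0.0, 0.717, 0.697, -0.001]
contact_force: [-0.6, -0.2, 0.7]
width: 0.0153
gripper_force: 0.0
```

Request:
steer_hand:
  deltas:
    - [-0.006,0,0,0]
    - [-0.006,0,0,0]
    - [-0.006,0,0,0]
    - [-0.006,0,0,0]
    - [-0.006,0,0,0]

```text
clock: 5.33
position: [0.4672, 0.3417, 0.0405]
ee_rot: [-0.0, 0.717, 0.697, 0.001]
contact_force: [-0.0, 2.9, 1.5]
width: 0.0152
gripper_force: 1.4
```

Request:
steer_hand:
  deltas:
    - [-0.008,0,0,0]
    - [-0.008,0,0,0]
    - [-0.008,0,0,0]
    - [-0.008,0,0,0]
    - [-0.008,0,0,0]

```text
clock: 5.75
position: [0.4659, 0.3011, 0.0405]
ee_rot: [0.0, 0.717, 0.697, 0.0]
contact_force: [1.1, 3.9, 1.3]
width: 0.0149
gripper_force: 1.7
```

Request:
steer_hand:
  deltas:
    - [0,0,0,0]
    - [0,0,0,0]

```text
clock: 5.92
position: [0.4651, 0.3003, 0.0399]
ee_rot: [0.0, 0.717, 0.697, -0.001]
contact_force: [-0.5, 0.2, 0.5]
width: 0.015
gripper_force: 0.0
```

```bash
cat > enc.py <<'E'
from rig import manip, cams, sign_off
from w import *
import sys
# track blue top face in side+wrist views
s=manip.get_state(); e=cams.get_image("side"); w=cams.get_image("wrist")
d=dict(img=w["img"],K=w["camera_matrix"],H=w["hand_eye"],p=s["position"],q=s["ee_rot"])
def side(d):
    m=blue(d["img"]);m[:150]=0;m[340:]=0;m[:,:235]=0;m[:,335:]=0
    n,l,st,_=cv2.connectedComponentsWithStats(m);i=1+np.argmax(st[1:,4]);c,_=cv2.findContours((l==i).astype(np.uint8),0,1)
    p=np.float32([plane(d["camera_matrix"],d["T"],q[0],.054)[:2]*1000 for q in c[0]]);return cv2.minAreaRect(p)
print("side",side(e)); print("wrist",encl(d)); print(s["position"],s["contact_force"],s["clock"])
if len(sys.argv)>1: cv2.imwrite(sys.argv[1],np.hstack([cv2.resize(w["img"][60:380,200:450],(460,590)),cv2.resize(e["img"][170:320,240:320],(315,590))])[:,:,::-1])
E
python3 enc.py pics/p3.png
```

```text
side ((465.2555236816406, 228.651611328125), (97.99302673339844, 56.394412994384766), 88.29832458496094)
wrist ((465.3516540527344, 282.4194030761719), (8.916175842285156, 20.82938575744629), 88.38096618652344)
[0.46508585 0.30029854 0.03986169] [-0.45468122  0.15010349  0.51791806] 5.9167
```

View pics/p3.png

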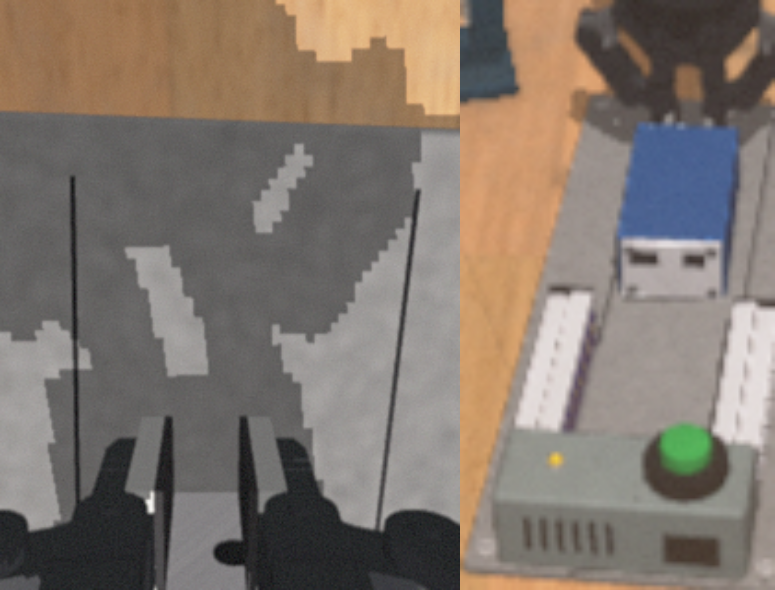

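Both fingertips are flat on the panel and the box slides straight, with its front still short of the mouth and between the lines. I keep pushing.

Request:
steer_hand:
  deltas:
    - [-0.005,0,0,0]
    - [-0.008,0,0,0]
    - [-0.008,0,0,0]
    - [-0.008,0,0,0]
    - [-0.008,0,0,0]

```text
clock: 6.43
position: [0.4645, 0.2638, 0.0401]
ee_rot: [-0.0, 0.717, 0.697, -0.0]
contact_force: [0.9, 2.1, -0.7]
width: 0.0147
gripper_force: 0.9
```

Request:
steer_hand:
  deltas:
    - [-0.008,0,0,0]
    - [-0.008,0,0,0]
    - [-0.005,0,0,0]
    - [0,0,0,0]

```text
clock: 6.77
position: [0.4639, 0.2422, 0.0403]
ee_rot: [0.0, 0.717, 0.697, -0.001]
contact_force: [-0.5, -0.6, 0.4]
width: 0.0147
gripper_force: 0.0
```

```bash
python3 enc.py pics/p4.png
```

```text
side ((463.72467041015625, 171.20228576660156), (99.43163299560547, 56.538700103759766), 88.2405776977539)
wrist ((464.1000671386719, 224.40325927734375), (9.741575241088867, 20.91116714477539), 88.315185546875)
[0.46385256 0.24224123 0.04029091] [-0.48548597 -0.62777271  0.36949262] 6.7667
```

View pics/p4.png

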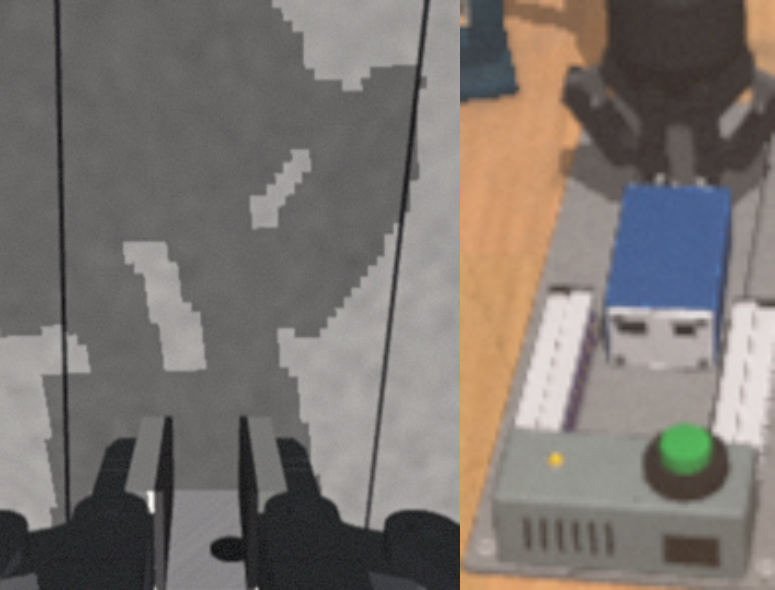

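The front is just inside the mouth. The black lines in the wrist view are at (62,300) and (392,300) in the crop. I compute the lateral offset from them.

```bash
python3 - <<'E'
from rig import manip, cams, sign_off
from w import *
s=manip.get_state(); w=cams.get_image("wrist")
d=dict(H=w["hand_eye"],p=s["position"],q=s["ee_rot"]);K=w["camera_matrix"];T=wT(d)
q=d["q"];h=2*np.arctan2(q[2],q[1]);print("pos",s["position"],"heading",h)
g=cv2.cvtColor(w["img"],cv2.COLOR_RGB2GRAY).astype(int)
f=lambda a:[plane(K,T,(a+6*0,0),0)]
Ls=[];Rs=[]
for v in range(70,300,10):
    ul=229.9+(233.7-229.9)*(v-60)/162.7; ur=432.6-(432.6-413)*(v-60)/162.7
    for u,A in((ul,Ls),(ur,Rs)):
        u=int(round(u));k=u-6+g[v,u-6:u+7].argmin();A.append(plane(K,T,(k,v),.008)[:2])
P=[]
for A in(Ls,Rs):
    A=np.array(A);x=np.median
    p=np.polyfit(A[:,1],A[:,0],1);r=A[:,0]-np.polyval(p,A[:,1]);ok=abs(r)<.0015;p=np.polyfit(A[ok,1],A[ok,0],1);P.append(p);print(p,r.std(),ok.sum(),A[:,1].min(),A[:,1].max())
m=(P[0]+P[1])/2; u=np.array([-m[0],-1])/np.hypot(m[0],1)
yaw=np.arctan2(u[1],u[0]);print("station yaw",yaw,"width at .27",P[1]@[.27,1]-P[0]@[.27,1],"rel tool",h-np.pi-yaw)
y=s["position"][1]-.011;print("lane mid at rear panel x",m@[y,1],"at front",m@[y-.11,1])
E
```

```text
pos [0.46423345 0.24323219 0.04036003] heading 1.5423530849046023
[0.06644553 0.41462021] 0.00012104550740947985 23 0.24808563827113722 0.33796068902817045
[0.0666431  0.49029394] 0.00011151424596099821 23 0.2458658838127757 0.33577069502106555
station yaw -1.6372426791362629 width at .27 0.07572707617599284 rel tool 0.038003110451072075
lane mid at rear panel x 0.4679108046829679 at front 0.46059093005045343
```

The station yaw is confirmed at −1.637, the box is within about 1 mm of mid-lane, and its yaw is +0.036. I continue pushing while turning it straight gradually.

Request:
steer_hand:
  deltas:
    - [-0.005,0,0,0]
    - [-0.008,0,0,0]
    - [-0.008,0,0,0]
    - [-0.008,0,0,0]
    - [-0.006,0,0,0.006]

```text
clock: 7.33
position: [0.4633, 0.208, 0.0404]
ee_rot: [0.0, 0.719, 0.695, 0.0]
contact_force: [0.3, 1.9, 1.1]
width: 0.015
gripper_force: 1.3
```

Request:
steer_hand:
  deltas:
    - [-0.006,0,0,0.006]
    - [-0.006,0,0,0.008]
    - [-0.006,0,0,0.008]
    - [-0.006,0,0,0.008]
    - [-0.005,0,0,0]

```text
clock: 7.75
position: [0.4619, 0.1793, 0.0404]
ee_rot: [0.0, 0.73, 0.684, 0.0]
contact_force: [0.3, 3.3, 1.6]
width: 0.0148
gripper_force: 1.6
```

Request:
steer_hand:
  deltas:
    - [-0.003,0,0,0]
    - [0,0,0,0]

```text
clock: 7.92
position: [0.4613, 0.1759, 0.0402]
ee_rot: [0.0, 0.729, 0.684, -0.001]
contact_force: [-0.3, -0.5, 0.5]
width: 0.0149
gripper_force: 0.0
```

```bash
python3 enc.py
```

```text
side ((457.46063232421875, 105.90161895751953), (99.31228637695312, 57.98383712768555), 86.04905700683594)
wrist ((460.8974304199219, 158.5780487060547), (10.52145767211914, 20.88730239868164), 86.29150390625)
[0.46126691 0.17589075 0.04017426] [-0.30524467 -0.45097686  0.49887631] 7.9167
```

Request:
steer_hand:
  deltas:
    - [-0.004,0,0,0]
    - [-0.004,0,0,0]
    - [-0.004,0,0,0]
    - [-0.004,0,0,0]
    - [-0.002,0,0,0]

```text
clock: 8.43
position: [0.4602, 0.1584, 0.0401]
ee_rot: [-0.0, 0.729, 0.684, -0.0]
contact_force: [-0.8, 2.2, -1.2]
width: 0.0152
gripper_force: 1.0
```

Request:
steer_hand:
  deltas:
    - [-0.002,0,0,0]
    - [-0.002,0,0,0]

```text
clock: 8.6
position: [0.4603, 0.1554, 0.0403]
ee_rot: [-0.001, 0.73, 0.684, 0.001]
contact_force: [-0.6, 11.5, -1.8]
width: 0.0151
gripper_force: 5.5
```

Request:
steer_hand:
  deltas:
    - [-0.002,0,0,0]
    - [0,0,0,0]

```text
clock: 8.77
position: [0.4603, 0.1554, 0.0406]
ee_rot: [-0.002, 0.731, 0.683, 0.002]
contact_force: [-1.4, 12.8, -0.6]
width: 0.0153
gripper_force: 6.2
```

```bash
python3 enc.py
```

```text
side ((457.1344299316406, 85.83045959472656), (99.52175903320312, 56.73591232299805), 86.12152099609375)
wrist ((459.8899230957031, 137.93673706054688), (10.887972831726074, 20.9395694732666), 86.04312133789062)
[0.46034281 0.15536986 0.04057154] [-1.397892   12.76394775 -0.64916806] 8.7667
```

The force rose to 12.8 N at TCP y = 0.155, where home was predicted, so the box is on the buffers. I hold briefly, back off, raise, and look.

Request:
steer_hand:
  deltas:
    - [-0.001,0,0,0]
    - [0,0,0,0]
    - [0,0,0,0]
    - [0,0,0,0]

```text
clock: 9.2
position: [0.4604, 0.1553, 0.0407]
ee_rot: [-0.002, 0.731, 0.683, 0.003]
contact_force: [-0.6, 16.5, 0.0]
width: 0.0151
gripper_force: 7.8
```

Request:
steer_hand:
  deltas:
    - [0.004,0,0,0]
    - [0.01,0,0,0]
    - [0.02,0,0,0]
    - [0.02,0,0,0]
    - [0,0,0,0]

```text
clock: 9.62
position: [0.4646, 0.2082, 0.0405]
ee_rot: [0.0, 0.729, 0.685, 0.001]
contact_force: [0.1, 0.7, 0.5]
width: 0.0151
gripper_force: 0.0
```

Request:
steer_hand:
  deltas:
    - [0,0,-0.04,0]
    - [0,0,-0.04,0]
    - [0,0,-0.04,0]
    - [0,0,-0.02,0]
    - [0,0,0,0]
  finger_gap: 0

```text
clock: 10.03
position: [0.4666, 0.2061, 0.1855]
ee_rot: [0.003, 0.729, 0.684, 0.004]
contact_force: [1.3, 0.2, 0.1]
width: 0.0
gripper_force: 0.0
```

Request:
steer_hand:
  deltas:
    - [0,0,0,0]
    - [0,0,0,0]
    - [0,0,0,0]

```text
clock: 10.28
position: [0.4622, 0.2052, 0.1785]
ee_rot: [-0.001, 0.729, 0.684, -0.002]
contact_force: [-0.1, -0.5, -0.1]
width: 0.0003
gripper_force: 0.0
```

```bash
python3 - <<'E'
from rig import manip, cams, sign_off
from w import *
s=manip.get_state(); w=cams.get_image("wrist");e=cams.get_image("side")["img"];print(s["position"],s["ee_rot"],s["width"])
np.savez("w5.npz",img=w["img"],K=w["camera_matrix"],H=w["hand_eye"],p=s["position"],q=s["ee_rot"]);np.save("side5.npy",e)
cv2.imwrite("pics/p5.png",np.hstack([cv2.resize(w["img"][:,160:480],(400,600)),cv2.resize(e[190:310,240:320],(400,600))])[:,:,::-1])
E
```

```text
[0.46215458 0.20516485 0.17847679] [-0.00072979  0.72938665  0.68409862 -0.00191319] 0.0003243998567513133
```

View pics/p5.png

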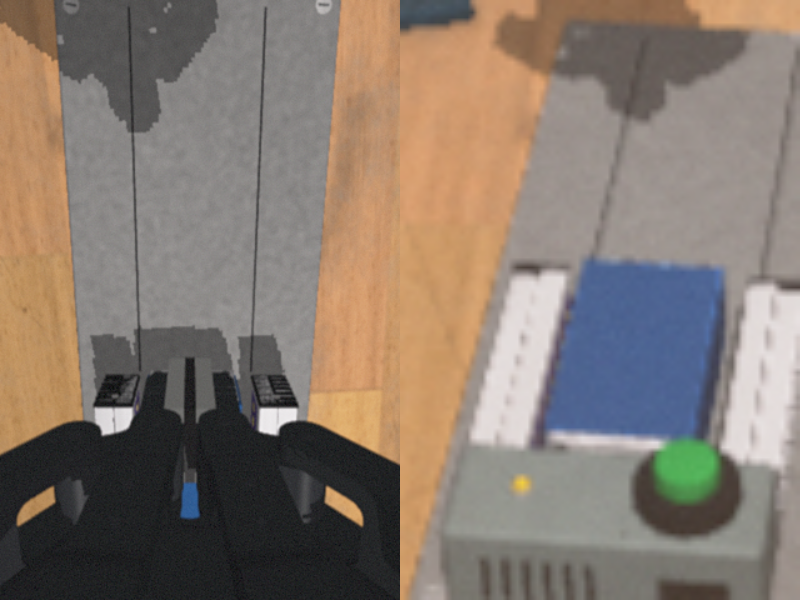

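The box is fully between the lamps, with its front hidden behind the end block. I move above the button at (0.4825, −0.002).

Request:
steer_hand:
  deltas:
    - [-0.04,0.007,0,0]
    - [-0.04,0.007,0,0]
    - [-0.04,0.007,0,0]
    - [-0.04,0.007,0,0]
    - [-0.04,0.005,0,0]

```text
clock: 10.8
position: [0.4833, 0.0024, 0.1793]
ee_rot: [-0.001, 0.729, 0.684, -0.001]
contact_force: [1.4, -0.2, -0.3]
width: -0.0001
gripper_force: 0.0
```

Request:
steer_hand:
  deltas:
    - [-0.0055,0,0,0]
    - [0,0,0,0]
    - [0,0,0,0]
    - [0,0,0,0]
    - [0,0,0,0]

```text
clock: 11.22
position: [0.4829, 0.0001, 0.1799]
ee_rot: [-0.0, 0.729, 0.685, -0.0]
contact_force: [0.1, -0.1, 0.4]
width: -0.0003
gripper_force: 0.0
```

```bash
python3 - <<'E'
from rig import manip, cams, sign_off
from w import *
s=manip.get_state(); w=cams.get_image("wrist");e=cams.get_image("scene")["img"];f=cams.get_image("side")["img"];print(s["position"],s["ee_rot"],s["width"])
cv2.imwrite("pics/p6.png",np.hstack([cv2.resize(f[220:320,250:350],(400,400)),cv2.resize(e[170:270,330:430],(400,400))])[:,:,::-1])
E
```

```text
[4.82937096e-01 6.56374589e-05 1.79949464e-01] [-4.62146822e-04  7.28694957e-01  6.84838250e-01 -1.33140902e-04] -0.00033270634944078007
```

View pics/p6.png

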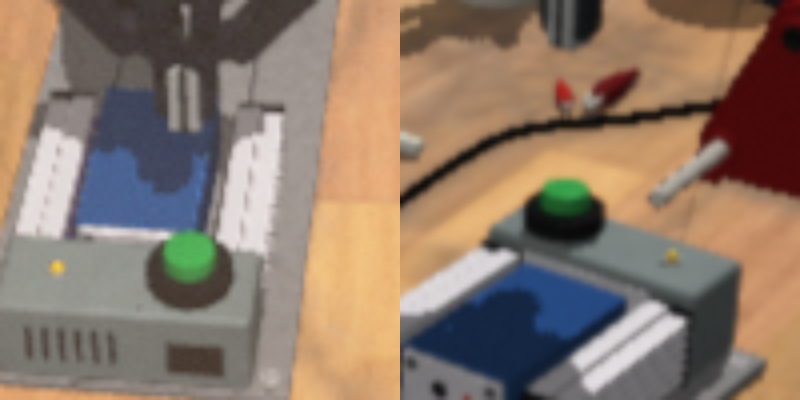

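The fingertips sit directly over the button in both views. I descend and press.

Request:
steer_hand:
  deltas:
    - [-0.002,0,0.025,0]
    - [0,0,0.025,0]
    - [0,0,0.018,0]
    - [0,0,0,0]
    - [0,0,0,0]

```text
clock: 11.78
position: [0.4826, -0.0028, 0.1119]
ee_rot: [-0.001, 0.729, 0.684, -0.001]
contact_force: [0.1, -0.3, 0.3]
width: -0.0002
gripper_force: 0.0
```

Request:
steer_hand:
  deltas:
    - [0,0,0.004,0]
    - [0,0,0.003,0]
    - [0,0,0.002,0]
    - [0,0,0.002,0]

```text
clock: 12.12
position: [0.4836, -0.0034, 0.1018]
ee_rot: [0.001, 0.729, 0.684, 0.0]
contact_force: [0.4, 0.1, 1.8]
width: 0.0001
gripper_force: 0.7
```

Request:
steer_hand:
  deltas:
    - [0,0,0.002,0]
    - [0,0,0,0]

```text
clock: 12.28
position: [0.4836, -0.0034, 0.0995]
ee_rot: [0.0, 0.729, 0.684, 0.0]
contact_force: [0.3, 0.2, 2.4]
width: -0.0001
gripper_force: 1.4
```

Request:
steer_hand:
  deltas:
    - [0,0,0.002,0]
    - [0,0,0,0]

```text
clock: 12.45
position: [0.4837, -0.0034, 0.0976]
ee_rot: [0.0, 0.729, 0.684, 0.0]
contact_force: [0.2, 0.3, 4.2]
width: -0.0003
gripper_force: 2.0
```

Request:
steer_hand:
  deltas:
    - [0,0,0.002,0]
    - [0,0,0.001,0]
    - [0,0,0,0]

```text
clock: 12.7
position: [0.4837, -0.0034, 0.0959]
ee_rot: [0.001, 0.729, 0.684, 0.0]
contact_force: [-2.2, 0.9, 14.4]
width: 0.0001
gripper_force: 7.3
```

Request:
steer_hand:
  deltas:
    - [0,0,0.002,0]
    - [0,0,0,0]
    - [0,0,0,0]

```text
clock: 12.95
position: [0.4838, -0.0034, 0.0956]
ee_rot: [0.001, 0.729, 0.684, 0.001]
contact_force: [-6.8, 1.8, 27.9]
width: 0.0001
gripper_force: 14.2
```

It bottomed out after 6 mm of travel, with the force rising steeply. I release, rise well clear and check that all is in place.

Request:
steer_hand:
  deltas:
    - [0,0,-0.004,0]
    - [0,0,-0.01,0]
    - [0,0,-0.03,0]
    - [0,0,-0.04,0]
    - [0,0,-0.03,0]

```text
clock: 13.37
position: [0.4829, -0.0034, 0.2078]
ee_rot: [0.0, 0.729, 0.684, -0.0]
contact_force: [0.8, -0.1, -0.4]
width: -0.0001
gripper_force: 0.0
```

Request:
steer_hand:
  deltas:
    - [0.04,0,0,0]
    - [0.04,0,0,0]
    - [0.04,0,0,0]
    - [0.04,0,0,0]
    - [0.04,0,0,0]

```text
clock: 13.78
position: [0.4954, 0.1977, 0.2058]
ee_rot: [-0.0, 0.73, 0.684, -0.0]
contact_force: [0.5, -1.0, 0.2]
width: -0.0001
gripper_force: 0.0
```

Request:
steer_hand:
  deltas:
    - [0,0,0,0]
    - [0,0,0,0]
    - [0,0,0,0]
    - [0,0,0,0]
    - [0,0,0,0]

```text
clock: 14.2
position: [0.4958, 0.1947, 0.2061]
ee_rot: [0.0, 0.73, 0.683, -0.0]
contact_force: [-0.0, 0.1, -0.7]
width: -0.0002
gripper_force: 0.0
```

```bash
python3 - <<'E'
from rig import manip, cams, sign_off
from w import *
s=manip.get_state();e=cams.get_image("scene")["img"];f=cams.get_image("side")["img"];print(s["position"],s["contact_force"])
for n,i,(a,b,c,d) in(("side",f,(180,330,200,440)),("scene",e,(150,380,0,440))):
    o=load(n)[0]; df=cv2.absdiff(i,o).max(2)>60; print(n,df.sum())
cv2.imwrite("pics/p7.png",np.hstack([cv2.resize(f[190:490,190:470],(400,430)),cv2.resize(e[150:390,180:440],(400,430))])[:,:,::-1])
E
```

```text
[0.49584517 0.19472822 0.20607256] [-0.04308797  0.12645378 -0.70519694]
side 21571
scene 33386
```

View pics/p7.png

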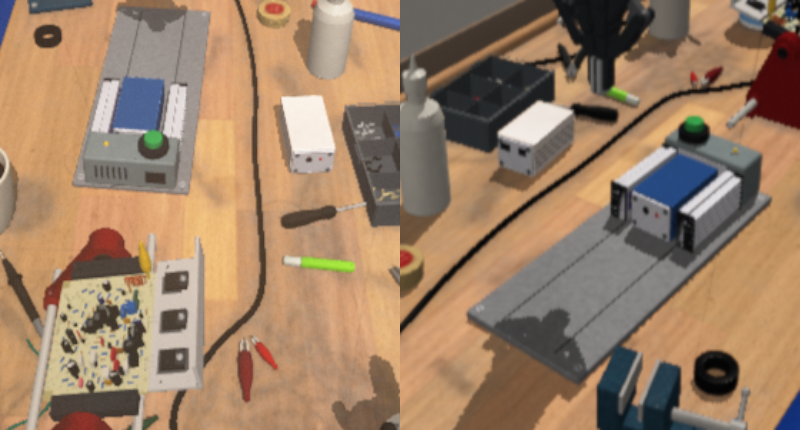

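The pictures show the box home and straight between the lamps, the button back up, the bystanders in place and the robot clear. I hand it in.

```bash
python3 -c "
from rig import manip, cams, sign_off
print(sign_off())"
```

```text
the job is handed in; nothing more can be done
None
```

I pushed the enclosure home against its buffers, pressed the start button right down and released it, and handed the job in at about 14 s; the hand-in returned no verdict, but the last pictures show the box straight in the lane, the button up and the other things in place.

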